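Seat a specimen pedestal in the blind socket of a microscope centring stage

TASK

Take the aluminium specimen pedestal out of its grey holder block and fit its pin into the blind socket down in the round well of the white centring stage: the socket is black on black and off-centre, so feel for it by sweeping the pin lightly over the bottom of the well until it drops in, never pressing hard on the stage. Leave the pedestal upright with its flange fully home on the stage, let go, and do not disturb the dish, the tweezers or the jar.

Things in the scene. Friction and masses are not known exactly. Their poses are not given: they have to be found in the camera images.
- stage: white fixed centring stage, a box 130 x 110 x 50 mm (x, y, z) with small black side knobs; origin: centre of its underside. In the middle of its flat top is a round well, 32 mm across, 12 mm deep, with a black floor. More than 40 N between pedestal and stage damages it.
- well (a point): centre of the well's mouth, in the plane of the stage's flat top (50 mm above the bench). The hidden socket in the well's floor has its axis 4 to 7 mm off the well's axis, in any direction; it differs each time and no reading gives it.
- well_floor (a point): centre of the well's floor at rest, 12 mm below its mouth. The floor is a black plate on a spring: it gives from about 3 N on, 1.5 N per mm, and stops hard 8 mm down (about 15 N); it does not slide sideways. In it is one upright round blind socket, 14 mm across, 20 mm deep, moving down and up with the plate.
- holder: grey fixed holder block, 70 x 70 x 40 mm; origin: centre of its underside. An upright hole in the middle of its top, 16 mm across, 34 mm deep, in which the pedestal's pin stands loosely.
- pedestal: loose aluminium pedestal, about 0.16 kg, round about its z axis (up). Origin: centre of the pin's lower end. From the bottom: pin 12 mm in diameter, 28 mm long, foot chamfered 1.2 mm; flange 50 mm in diameter, 5 mm thick; post 24 mm in diameter, 34 mm tall, to be gripped. At the start the pin is in the holder, the flange on the holder's top.
- flange (a point): centre of the flange's underside, on the pedestal's axis, 28 mm above the pin's end. Fully home, it rests on the stage's flat top, the pin's end 28 mm below that.
- dish: bystander: flat closed glass dish, 57 mm in diameter, 17 mm high; origin: centre of its underside
- tweezers: bystander: steel tweezers lying flat, about 125 mm long, 20 mm wide, 8 mm high; origin under its middle, x along its length
- jar: bystander: small amber jar with a white cap, 40 mm in diameter, 55 mm high; origin: centre of its underside
There are look-alikes about, which are no part of the job. Leave any purple look-alike of the pedestal alone.

How it is judged (in metres and radians):
On the way, in this order (a step that is already met when the one before it is completed fails the run):
1. the pedestal's pin is lifted clear of the holder's top (z of pedestal in the frame of holder above 0.045 m), for 0.1 s.
2. the pin has dropped into the socket: its end is more than 22 mm below the stage's top, inside the well (z of pedestal in the frame of well below -0.022 m and horizontal distance between pedestal and well below 0.0115 m), for 0.1 s.
At the end, for the whole second after the job is handed in: The pedestal stands in the stage's socket: flange underside within 2 mm of the stage's top, pin end at least 25 mm below it, axis within 11.5 mm of the well's axis, upright within 0.06 rad, at rest (under 10 mm/s) and released (z of flange in the frame of well below 0.002 m and z of pedestal in the frame of well below -0.025 m and horizontal distance between flange and well below 0.0115 m and angle between pedestal's own z axis and vertical below 0.06 rad and linear speed of pedestal below 0.01 m/s and contact force between the fingers and pedestal below 0.1 N); the robot touches nothing.
It fails at once if the pedestal is pressed against the stage with more than 40 N (contact force between pedestal and stage above 40 N).
It fails at once if the dish is moved by more than 20 mm (distance of dish from where it was at the start of the episode above 0.02 m).
It fails at once if the tweezers are moved by more than 20 mm (distance of tweezers from where it was at the start of the episode above 0.02 m).
It fails at once if the jar is moved by more than 20 mm (distance of jar from where it was at the start of the episode above 0.02 m).
It also fails if it takes over 58 s, if anything falls off the work surface, if the arm or the gripper's body presses on something with over 40 N, if the wrist force passes 120 N, or if a joint passes its speed limit or range.

ROBOT

A 6-joint arm with a two-finger parallel gripper is mounted at the origin on the work surface. World frame = base frame: x ahead of the robot, y to its left, z up, the work surface at z = 0. Lengths are in m, angles in degrees, forces in N, time in s.
With the tool pointing down it reaches from about 0.425 to 0.925 m from the base axis. Payload 12.5 kg.
Tool frame: the origin (TCP) lies midway between the tips of the shut fingers; the grasp point (between the pads) lies 19 mm behind it; y points along the fingers, z is the direction in which the jaws open and shut, and the axes are right-handed (so a half turn about y gives the same grasp; the last joint's range is limited). The gripper opens to 85 mm and grips with 20 to 120 N. Pads are 22 mm wide; open, the fingers measure 114 mm over their backs; the gripper's body (76 mm by 85 mm) begins 54 mm behind the grasp point. The pads swing forward as they close: fully open they stand 13 mm farther back than shut.
Start: joints at [65.512, 28.126, 89.318, -0, 62.55, -6.05], TCP at [0.198, 0.593, 0.231] pointing down, gripper open.
Joint ranges: [-177.58, 177.58], [-47.91, 125.51], [2.72, 160], [-65.01, 245.01], [3.68, 167.84], [-153.87, 153.87]. Speed limits (degrees/s): [127.2, 127.2, 159.86, 180, 180, 180].

INTERFACE

Orientations are given as a 3x3 rotation matrix whose columns are the frame's x, y, z axes.
In Python, from station import r, grab_frame, camera_params gives the robot as it stands.
- The arm moves only by the tool apply_moves, never from a script. Its argument "targets" is a list of rows, each a list of 3 entries, a list of its own where there are three numbers: the shift along the tool's x, y, z in mm, then the turn, a rotation vector about the tool's x, y, z in degrees, then the closure in counts, from 0 (fully open) to 255 (shut). A call has 1 to 8 rows; each row is the pose to reach, as a shift and turn from the pose commanded when the call began, along the tool's axes at that moment; what a row does not reach only later rows make up. A row lasts 1/8 s, in which the tool goes at most 62.5 mm and 10.7 degrees, less where a joint would pass 70% of its speed; a pose out of reach is approached as far as the arm can. A call with a gripper value outside its range is refused whole. The fingers move at their own pace and stop on an object; "squeeze" is the grip in N (left out, the last holds). Time passes only in rows, so rows that repeat a pose let the fingers close. It gives the time, the measured TCP pose, the force and the opening at its end, in the units of the state.
- r.get_obs(): the state, without advancing time (a new reading comes with each control period).
- grab_frame(name): name is "side" or "top"; returns (picture, depth): 400x640x3 uint8, red, green, blue; 400x640 float32, m along the optical axis (not along the pixel's ray), 0 where there is no reading.
- camera_params(name): a dict with "fx", "fy", "cx", "cy" (pixels), "dist_coeffs" ([k1, k2, p1, p2, k3] as OpenCV has them; the pictures are not rectified), "camera_from_world" (4x4, takes a point from world to camera coordinates). Camera axes: x right, y up, looking along -z (the intrinsics and any distortion apply to the point x, -y, -z); pixel columns grow to the right and rows downward; lengths in m; the calibration is good to about 2 mm. A picture is of the moment at which its call begins. camera_params takes no time and is no camera call.
- r.sign_off(): hands the job in, once; it reports no verdict.
The state is a dict: "time_s": time; "joint_positions": joint angles; "qvel": joint speeds; "effort": joint torques, N m; "ee_pos": TCP position; "orientation": TCP orientation; "contact_force": force on the tool from outside, world axes, zero at the start; "moment": the same for the moment, N m; "gripper_width": finger opening in m.
Only numpy, scipy, OpenCV 4.12 (cv2) and the standard library are available. Lean on these libraries where they do the work, as an engineer would, in place of code of your own. Each camera call takes 0.05 s, during which the arm holds its last target.

## Working session

There is one attempt and no reset: what is moved stays moved. The work goes in short steps, Python scripts to look and compute and a tool call to move; the robot and the scene stay as the last step left them, time stands still between calls to the robot, and variables do not carry over. Pictures are saved under pics/ and viewed, and the job is handed in when it is done.

Besides the shell and the picture viewer there is one more tool, called after ">>>" as name(argument=value, ...) on one line, values as JSON. apply_moves: Moves the arm, as the interface text tells. Its arguments: {"type":"object","properties":{"targets":{"type":"array"},"squeeze":{"type":"number"}},"required":["targets"]}

```bash
ls; mkdir -p pics; python3 - <<'E'
from station import r, grab_frame, camera_params
import cv2,numpy as np
print(r.get_obs())
for n in("side","top"):
    im,d=grab_frame(n); cv2.imwrite(f"pics/{n}0.png",im[:,:,::-1]); np.save(f"{n}0.npy",d); print(camera_params(n))
E
```

```text
pics
{'time_s': 0.0, 'joint_positions': array([ 6.55126858e+01,  2.81654308e+01,  8.93520751e+01, -1.72380703e-03,
        6.25515669e+01, -6.04848816e+00]), 'qvel': array([ 0.03820977, -0.01090309,  0.13193046, -0.10830333, -0.11430885,
        0.06370987]), 'effort': array([ 7.10393688e-04, -6.18432069e+01, -2.61592126e+01, -1.44774663e-04,
        4.12800044e-03, -1.66081566e-05]), 'ee_pos': array([0.19754229, 0.59269491, 0.23070212]), 'orientation': array([[ 9.48666264e-01, -4.75391896e-04,  3.16278506e-01],
       [-3.16278848e-01, -1.10817896e-03,  9.48665622e-01],
       [-1.00494761e-04, -9.99999273e-01, -1.20164840e-03]]), 'contact_force': array([-0.65886001, -0.15499242, -0.90951413]), 'moment': array([ 0.0036479 , -0.05261122,  0.0035448 ]), 'gripper_width': 0.08556381419880361}
{'fx': 372.3692294881671, 'fy': 372.3692294881671, 'cx': 321.7276446457869, 'cy': 199.2643619054115, 'dist_coeffs': array([-0.06943183,  0.        ,  0.        ,  0.        ,  0.        ]), 'camera_from_world': array([[ 0.9940277 , -0.10818577, -0.01430969, -0.59713112],
       [ 0.08968192,  0.73513056,  0.67196742, -0.11036206],
       [-0.06217782, -0.66923755,  0.74044245, -0.6621563 ],
       [ 0.        ,  0.        ,  0.        ,  1.        ]])}
{'fx': 444.9640628809565, 'fy': 444.9640628809565, 'cx': 320.48294821816904, 'cy': 199.26293254502272, 'dist_coeffs': array([-0.11719107,  0.        ,  0.        ,  0.        ,  0.        ]), 'camera_from_world': array([[-0.01514206, -0.99965179,  0.02161036,  0.00740374],
       [ 0.99705234, -0.01346983,  0.0755327 , -0.60857708],
       [-0.07521531,  0.02269038,  0.99690913, -0.91471205],
       [ 0.        ,  0.        ,  0.        ,  1.        ]])}
```

View pics/side0.png

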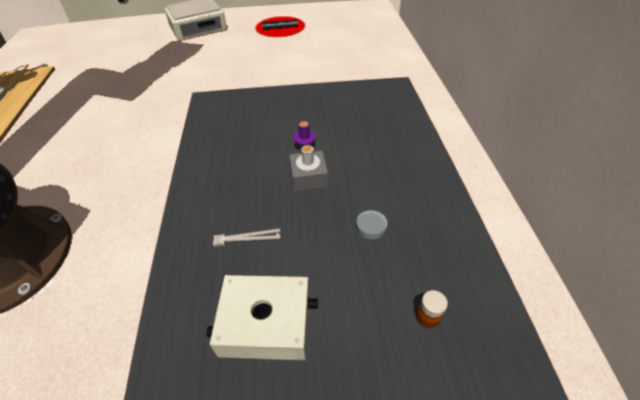

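View pics/top0.png

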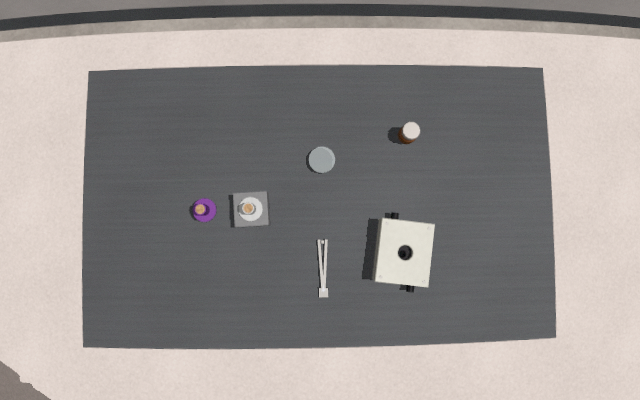

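The candidates are the purple look-alike (top 204,210; side 304,135) and the silver pedestal in the grey block (top 250,209; side 308,158). The silver one fits because it is aluminium and stands in the grey holder. I'll confirm that in a crop and measure.

```bash
cat > h.py <<'E'
import cv2,numpy as np
from station import r, grab_frame, camera_params
def ray(n,px):
    p=camera_params(n);K=np.array([[p['fx'],0,p['cx']],[0,p['fy'],p['cy']],[0,0,1]])
    u=cv2.undistortPoints(np.array([[px]],float),K,p['dist_coeffs'])[0,0]
    T=p['camera_from_world'];R=T[:3,:3];o=-R.T@T[:3,3]
    return o,R.T@np.array([u[0],-u[1],-1])
def onz(n,px,z):
    o,d=ray(n,px);return o+d*(z-o[2])/d[2]
def proj(n,P):
    p=camera_params(n);K=np.array([[p['fx'],0,p['cx']],[0,p['fy'],p['cy']],[0,0,1]])
    T=p['camera_from_world'];c=T[:3,:3]@np.array(P,float)+T[:3,3]
    return cv2.projectPoints(np.array([[c[0],-c[1],-c[2]]]),np.zeros(3),np.zeros(3),K,p['dist_coeffs'])[0].ravel()
def comps(mask,box):
    m=np.zeros(mask.shape,np.uint8);x0,y0,x1,y1=box;m[y0:y1,x0:x1]=mask[y0:y1,x0:x1]
    n,l,s,c=cv2.connectedComponentsWithStats(m);i=1+np.argmax(s[1:,4]);return c[i],s[i],(l==i).astype(np.uint8)
E
python3 - <<'E'
import cv2,numpy as np
t=cv2.imread('pics/top0.png');s=cv2.imread('pics/side0.png')
a=cv2.resize(t[180:240,180:280],None,fx=4,fy=4,interpolation=cv2.INTER_CUBIC)
b=cv2.resize(s[110:200,270:345],None,fx=4,fy=4,interpolation=cv2.INTER_CUBIC)
c=cv2.resize(t[205:300,360:445],None,fx=4,fy=4,interpolation=cv2.INTER_CUBIC)
W=np.zeros((600,800,3),np.uint8);W[:240,:400]=a;W[240:600,:300]=b;W[:380,420:760]=c
cv2.imwrite('pics/crop.png',W)
E
```

```text
(no output)
```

View pics/crop.png

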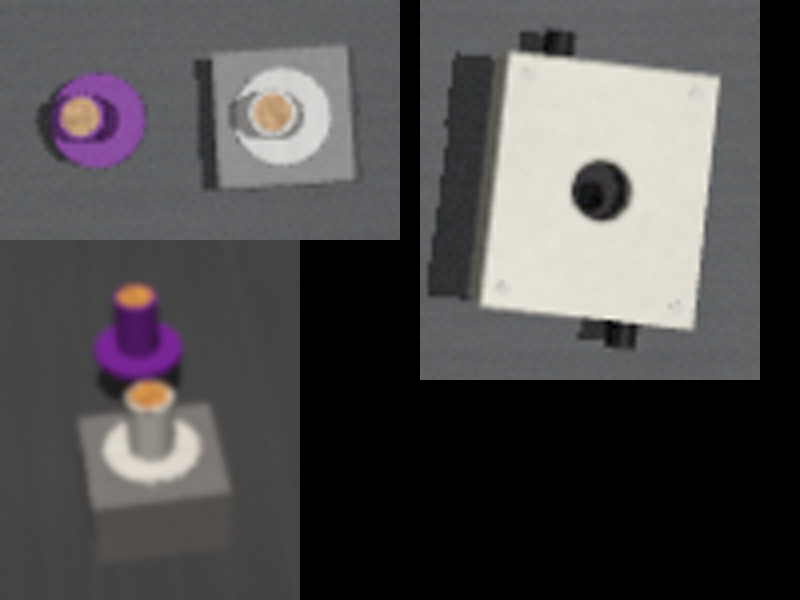

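The crop confirms it: the silver pedestal is in the grey block, top (250,209), and the purple one stands on its own at (204,210). Next I'll measure positions and take a contrast-stretched look at the well.

```bash
python3 - <<'E'
from h import *
t=cv2.imread('pics/top0.png');s=cv2.imread('pics/side0.png')
def hsv(i): return cv2.cvtColor(i,cv2.COLOR_BGR2HSV)
ht,hs=hsv(t),hsv(s)
orange=lambda h:((h[...,0]<25)&(h[...,1]>70)&(h[...,2]>90)).astype(np.uint8)
ct,st,_=comps(orange(ht),(230,190,272,228)); cs,ss,_=comps(orange(hs),(295,140,320,156))
print('posttop px',ct,st,cs,ss, onz('top',ct,.079)[:3], onz('side',cs,.079))
# flange top z=.045
w=((ht[...,2]>185)&(ht[...,1]<25)).astype(np.uint8)
c,st,m=comps(w,(230,190,272,228)); cn=max(cv2.findContours(m,0,1)[0],key=len); e=cv2.minEnclosingCircle(cn);print('flange',e,onz('top',e[0],.045))
# stage top
w=((t.min(2)>170)).astype(np.uint8)
c,st,m=comps(w,(365,208,445,300)); cn=max(cv2.findContours(m,0,1)[0],key=cv2.contourArea); q=cv2.minAreaRect(cn);print('stage',q,onz('top',q[0],.05));bp=np.array([onz('top',p,.05)[:2] for p in cv2.boxPoints(q)]);print(bp)
w=((t.max(2)<150)).astype(np.uint8); c,st,m=comps(w,(395,240,417,268)); cn=max(cv2.findContours(m,0,1)[0],key=len); e=cv2.fitEllipse(cn);print('well top',e,onz('top',e[0],.05))
w=((s.max(2)<130)).astype(np.uint8); c,st2,m=comps(w,(240,290,285,330)); cn=max(cv2.findContours(m,0,1)[0],key=len); e2=cv2.fitEllipse(cn);print('well side',e2,onz('side',e2[0],.05))
w=((s.min(2)>120)).astype(np.uint8)
for nm,px,z in(('dish',(322,160),.017),('jar',(411,130),.055),('tw',(323,268),.008),('purple',(201,210),.07)): print(nm,onz('top',px,z))
T=np.clip((t[240:268,392:420].astype(float)-0)*4,0,255).astype(np.uint8)
S=np.clip((s[297:327,245:278].astype(float))*4,0,255).astype(np.uint8)
W=np.zeros((400,800,3),np.uint8);W[:392,:392]=cv2.resize(T,(392,392),interpolation=0);W[:392,400:792]=cv2.resize(S,(392,392),interpolation=0);cv2.imwrite('pics/well.png',W)
E
```

```text
posttop px [247.86206897 207.5       ] [244 204   9   8  58] [306.75 148.  ] [302 145  10   7  60] [0.58999851 0.14382735 0.079     ] [0.58771388 0.14440559 0.079     ]
flange ((250.2012939453125, 208.62013244628906), 11.825530052185059) [0.58963955 0.1438117  0.045     ]
stage ((404.92047119140625, 252.35618591308594), (53.10917282104492, 63.46355438232422), 6.581944942474365) [ 0.49518864 -0.17203243  0.05      ]
[[ 0.43861907 -0.10894653]
 [ 0.56676612 -0.12667899]
 [ 0.55238679 -0.23644204]
 [ 0.42339874 -0.21773906]]
well top ((404.9447326660156, 252.14366149902344), (14.222733497619629, 14.273244857788086), 56.81498336791992) [ 0.49562158 -0.17209324  0.05      ]
well side ((261.1245422363281, 310.5683288574219), (15.48713207244873, 20.87858772277832), 75.65065002441406) [ 0.49346712 -0.17627285  0.05      ]
dish [ 0.69316237 -0.00596887  0.017     ]
jar [ 0.74846542 -0.19153995  0.055     ]
tw [ 0.46339181 -0.00478375  0.008     ]
purple [0.58673632 0.23946384 0.07      ]
```

View pics/well.png

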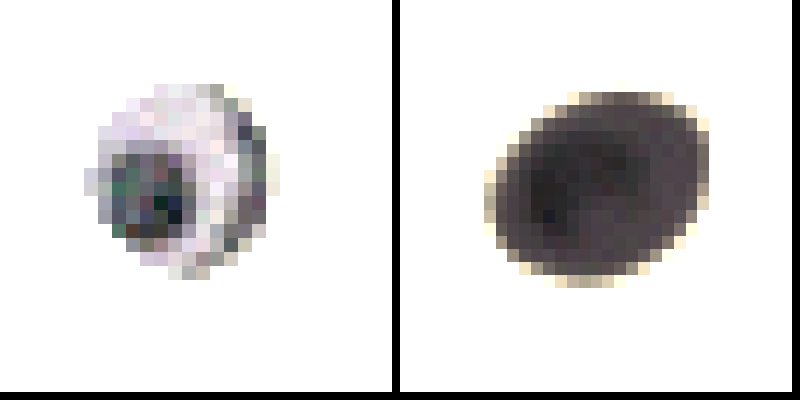

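Post axis ≈ (0.589, 0.144), and well ≈ (0.4955, -0.172). There is a faint dark patch at top (403,254) on the well floor. I'll use it only as a starting hint for the sweep. First I move above the pedestal.

>>> apply_moves(targets=[[[514, 0, -302], [0, 0, 0], 0], [[514, 0, -302], [0, 0, 0], 0], [[514, 0, -302], [0, 0, 0], 0], [[514, 0, -302], [0, 0, 0], 0], [[514, 0, -302], [0, 0, 0], 0], [[514, 0, -302], [0, 0, 0], 0], [[514, 0, -302], [0, 0, 0], 0], [[514, 0, -302], [0, 0, 0], 0]])

```text
time_s: 1.1
ee_pos: [0.5276, 0.2145, 0.2312]
orientation: [[0.949, -0.0, 0.316], [-0.316, 0.0, 0.949], [-0.0, -1.0, -0.0]]
contact_force: [1.0, 1.2, 0.7]
gripper_width: 0.0856
```

```bash
cat >> h.py <<'E'
def go(P):
    o=r.get_obs();R=np.array(o['orientation']);p=np.array(o['ee_pos'])
    print('t',round(o['time_s'],2),'pos',p.round(4),'F',np.round(o['contact_force'],1),'M',np.round(o['moment'],2),'w',round(o['gripper_width'],4),'y',R[:,1].round(4),'z',R[:,2].round(4),'j',np.round(o['joint_positions'],0))
    print('shift mm',(R.T@(np.array(P)-p)*1000).round(1))
E
python3 - <<'E'
from h import *
go([.589,.144,.231])
for n,px in(('top',(402.7,253.9)),):print(onz(n,px,.038))
print(proj('top',[.4955,-.172,.038]),proj('side',[.4955,-.172,.038]))
print('side dark', onz('side',(245+180/12,297+180/13),.038))
E
```

```text
t 1.1 pos [0.5276 0.2145 0.2312] F [1.  1.2 0.7] M [0.01 0.03 0.03] w 0.0856 y [-2.e-04  1.e-04 -1.e+00] z [ 0.3163  0.9487 -0.    ] j [ 15.  24.  97.   0.  59. -56.]
shift mm [ 80.6   0.2 -47.5]
[ 0.49152816 -0.16982924  0.038     ]
[403.68781739 251.95833324] [263.59214515 311.3562087 ]
side dark [ 0.49015691 -0.17060108  0.038     ]
```

>>> apply_moves(targets=[[[60, 0, -35], [0, 0, 0], 0], [[80, 0, -47], [0, 0, 0], 0], [[80, 0, -47], [0, 0, 0], 0], [[80, 0, -47], [0, 0, 0], 0]])

```text
time_s: 1.6
ee_pos: [0.5869, 0.1469, 0.231]
orientation: [[0.949, -0.001, 0.316], [-0.316, 0.0, 0.949], [-0.001, -1.0, -0.0]]
contact_force: [-0.7, 0.2, -0.1]
gripper_width: 0.0853
```

```bash
python3 - <<'E'
from h import *
go([.589,.144,.052])
im,d=grab_frame('side');cv2.imwrite('pics/s1.png',im[:,:,::-1])
E
```

```text
t 1.6 pos [0.5869 0.1469 0.231 ] F [-0.7  0.2 -0.1] M [0.   0.01 0.05] w 0.0853 y [-9.e-04  2.e-04 -1.e+00] z [ 3.162e-01  9.487e-01 -1.000e-04] j [  8.  27.  92.   0.  61. -64.]
shift mm [  3.  179.   -2.1]
```

View pics/s1.png

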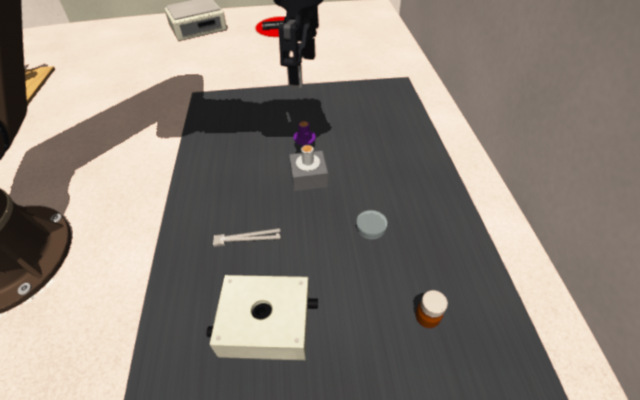

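The gripper tip is in side view near (293,75), above the holder. I'll let it settle, check the projection, and go down part way.

>>> apply_moves(targets=[[[0, 40, 0], [0, 0, 0], 0], [[0, 80, 0], [0, 0, 0], 0], [[0, 120, 0], [0, 0, 0], 0], [[0, 120, 0], [0, 0, 0], 0], [[0, 120, 0], [0, 0, 0], 0]])

```text
time_s: 2.28
ee_pos: [0.5879, 0.1472, 0.1128]
orientation: [[0.949, 0.002, 0.315], [-0.315, 0.0, 0.949], [0.001, -1.0, 0.001]]
contact_force: [-0.3, -0.3, 0.3]
gripper_width: 0.0853
```

```bash
python3 - <<'E'
from h import *
go([.589,.144,.052])
print(proj('side',[.587,.147,.231]))
for n in('side','top'):
    im,d=grab_frame(n)
    c=im[60:210,230:390] if n=='side' else im[140:290,180:340]
    cv2.imwrite(f'pics/{n}2.png',cv2.resize(c[:,:,::-1],None,fx=4,fy=4))
E
```

```text
t 2.27 pos [0.5879 0.1472 0.1128] F [-0.3 -0.3  0.3] M [-0.02 -0.03 -0.02] w 0.0853 y [ 1.6e-03  3.0e-04 -1.0e+00] z [3.153e-01 9.490e-01 8.000e-04] j [  8.  34.  99.   0.  47. -64.]
shift mm [ 2.  60.8 -2.7]
[302.33946623  77.92046666]
```

View pics/side2.png

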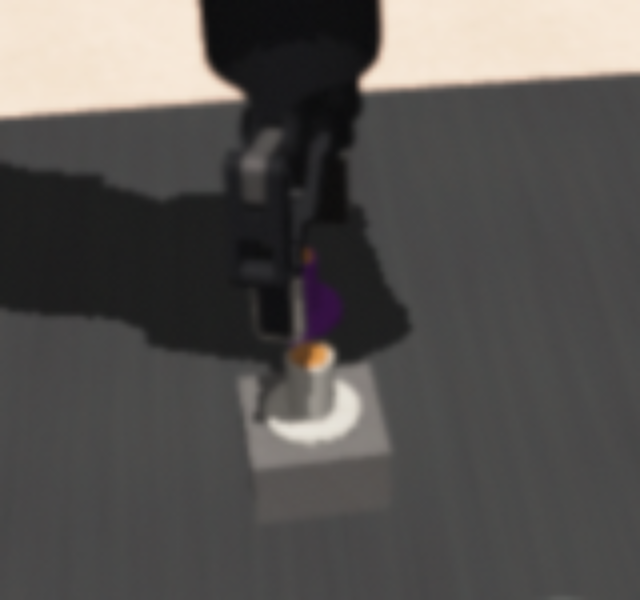

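View pics/top2.png

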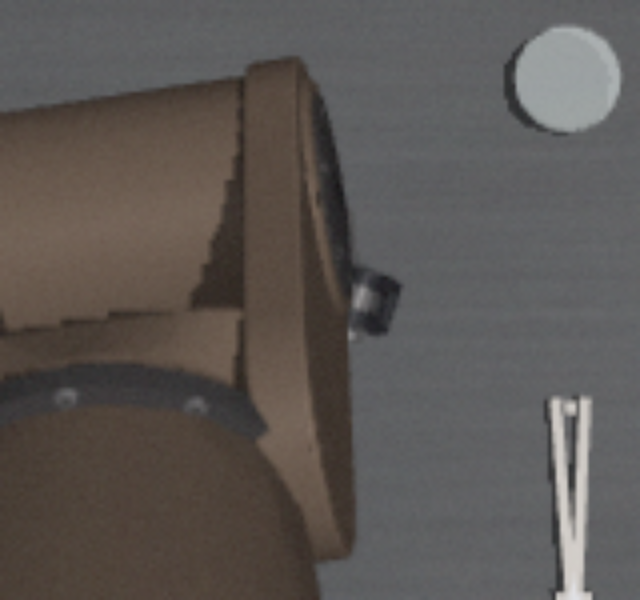

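The side crop shows the fingers open astride the post, and the purple one is behind and clear. I'll go down and close.

>>> apply_moves(targets=[[[2, 20, -3], [0, 0, 0], 0], [[2, 45, -3], [0, 0, 0], 0], [[2, 62, -3], [0, 0, 0], 0], [[2, 62, -3], [0, 0, 0], 0], [[2, 62, -3], [0, 0, 0], 0]])

```text
time_s: 3.0
ee_pos: [0.589, 0.1431, 0.0502]
orientation: [[0.949, 0.001, 0.316], [-0.316, 0.0, 0.949], [0.001, -1.0, 0.001]]
contact_force: [-0.8, -0.2, 0.2]
gripper_width: 0.085
```

```bash
python3 - <<'E'
from h import *
go([.589,.144,.051])
im,d=grab_frame('side')
c=im[60:210,230:390]
cv2.imwrite(f'pics/side3.png',cv2.resize(c[:,:,::-1],None,fx=4,fy=4))
E
```

```text
t 3.0 pos [0.589  0.1431 0.0502] F [-0.8 -0.2  0.2] M [ 0.01  0.02 -0.08] w 0.085 y [ 1.3e-03  2.0e-04 -1.0e+00] z [3.162e-01 9.487e-01 6.000e-04] j [  7.  40. 101.   0.  40. -64.]
shift mm [-0.3 -0.8  0.9]
```

View pics/side3.png

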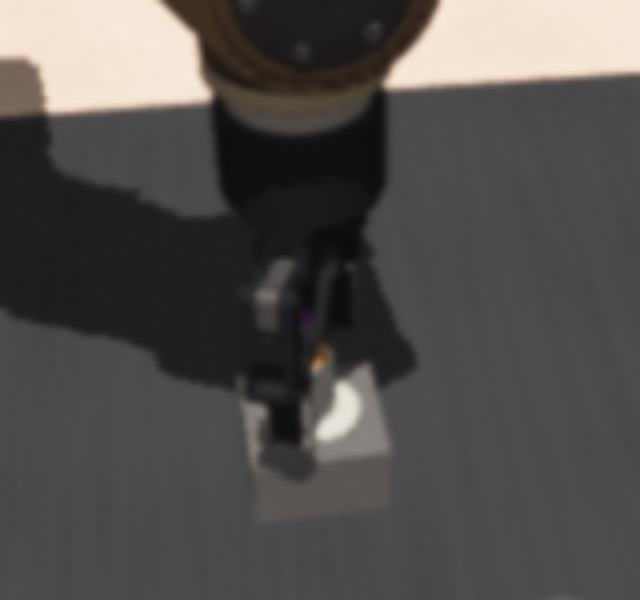

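The fingers are around the post, with the near finger at crop (285,425). I'll close and give the fingers time.

>>> apply_moves(targets=[[[0, 0, 0], [0, 0, 0], 255], [[0, 0, 0], [0, 0, 0], 255], [[0, 0, 0], [0, 0, 0], 255], [[0, 0, 0], [0, 0, 0], 255], [[0, 0, 0], [0, 0, 0], 255], [[0, 0, 0], [0, 0, 0], 255], [[0, 0, 0], [0, 0, 0], 255], [[0, 0, 0], [0, 0, 0], 255]], squeeze=60)

```text
time_s: 4.05
ee_pos: [0.5886, 0.143, 0.0496]
orientation: [[0.949, 0.0, 0.316], [-0.316, 0.0, 0.949], [0.0, -1.0, 0.0]]
contact_force: [-1.0, -1.1, 6.1]
gripper_width: 0.0225
```

>>> apply_moves(targets=[[[0, -10, 0], [0, 0, 0], 255], [[0, -25, 0], [0, 0, 0], 255], [[0, -45, 0], [0, 0, 0], 255], [[0, -70, 0], [0, 0, 0], 255], [[0, -90, 0], [0, 0, 0], 255], [[0, -90, 0], [0, 0, 0], 255], [[0, -90, 0], [0, 0, 0], 255]])

```text
time_s: 4.92
ee_pos: [0.5882, 0.1429, 0.139]
orientation: [[0.949, -0.0, 0.316], [-0.316, 0.0, 0.949], [-0.0, -1.0, -0.0]]
contact_force: [-0.2, 0.2, -0.2]
gripper_width: 0.0221
```

```bash
python3 - <<'E'
from h import *
go([.4955,-.172,.140])
im,d=grab_frame('side')
c=im[40:210,220:400]
cv2.imwrite(f'pics/side4.png',cv2.resize(c[:,:,::-1],None,fx=3.5,fy=3.5))
E
```

```text
t 4.92 pos [0.5882 0.1429 0.139 ] F [-0.2  0.2 -0.2] M [-0.01  0.01  0.07] w 0.0221 y [-4.e-04  1.e-04 -1.e+00] z [ 3.163e-01  9.487e-01 -1.000e-04] j [  7.  32.  98.   0.  50. -64.]
shift mm [  11.7   -1.  -328.1]
```

View pics/side4.png

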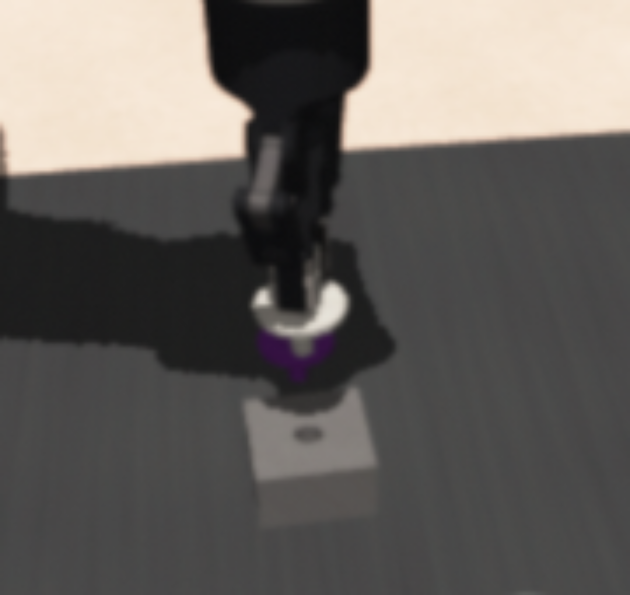

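Lifted: the pin shows below the flange at crop (303,345) and the holder hole is empty. Next I travel to above the well.

>>> apply_moves(targets=[[[2, 0, -40], [0, 0, 0], 255], [[3, 0, -90], [0, 0, 0], 255], [[5, 0, -140], [0, 0, 0], 255], [[7, 0, -190], [0, 0, 0], 255], [[9, 0, -240], [0, 0, 0], 255], [[11, 0, -290], [0, 0, 0], 255], [[12, 0, -328], [0, 0, 0], 255], [[12, 0, -328], [0, 0, 0], 255]])

```text
time_s: 5.98
ee_pos: [0.4953, -0.174, 0.1385]
orientation: [[0.948, -0.001, 0.319], [-0.319, 0.001, 0.948], [-0.001, -1.0, 0.0]]
contact_force: [-0.8, 0.0, -1.7]
gripper_width: 0.0219
```

>>> apply_moves(targets=[[[0, 0, 0], [0, 0, 0], 255], [[0, 0, 0], [0, 0, 0], 255]])

```text
time_s: 6.22
ee_pos: [0.4963, -0.1711, 0.139]
orientation: [[0.949, -0.0, 0.315], [-0.315, 0.0, 0.949], [-0.001, -1.0, 0.0]]
contact_force: [0.5, -0.3, -1.4]
gripper_width: 0.0225
```

```bash
python3 - <<'E'
from h import *
go([.4955,-.172,.140])
W=np.zeros((600,800,3),np.uint8)
for i,n in enumerate(('side','top')):
    im,d=grab_frame(n);np.save(f'{n}5d.npy',d);cv2.imwrite(f'pics/{n}5full.png',im[:,:,::-1])
    q=proj(n,[.4955,-.172,.11]).astype(int)
    x,y=max(q[0]-50,0),max(q[1]-75,0);c=im[y:y+150,x:x+100][:,:,::-1]; print(n,q,x,y)
    c=cv2.resize(c,None,fx=4,fy=4);W[:c.shape[0],i*400:i*400+c.shape[1]]=c
cv2.imwrite('pics/p5.png',W)
E
```

```text
t 6.22 pos [ 0.4963 -0.1711  0.139 ] F [ 0.5 -0.3 -1.4] M [ 0.05  0.02 -0.02] w 0.0225 y [-4.e-04  4.e-04 -1.e+00] z [3.152e-01 9.490e-01 3.000e-04] j [-26.  27. 109.   0.  44. -98.]
shift mm [-0.5 -1.  -1.1]
side [256 287] 206 212
top [411 253] 361 178
```

View pics/p5.png

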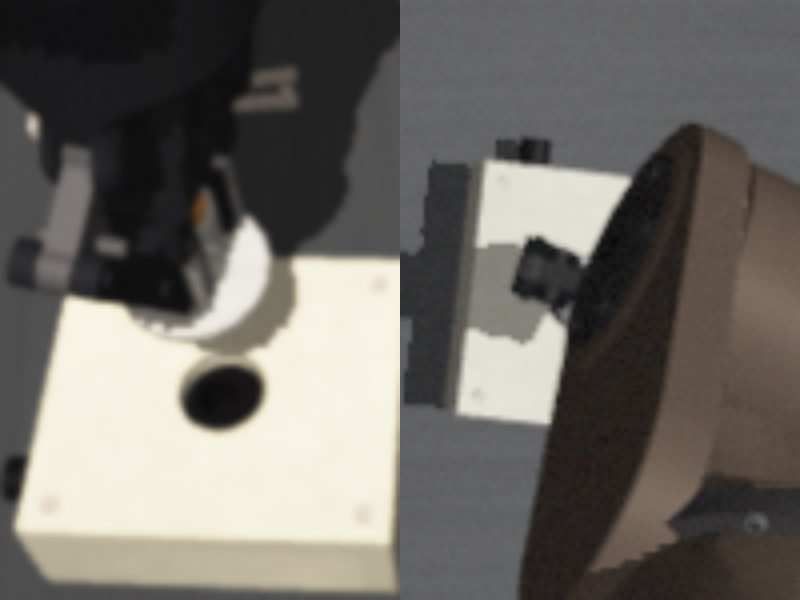

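The side view shows the flange above and behind the well mouth at (262,311). I'll compare its visible edge with where it should be if the post is centred on the TCP.

```bash
python3 - <<'E'
from h import *
im=cv2.imread('pics/side5full.png')
a=np.linspace(0,2*np.pi,73)
def circ(c,r): return np.array([proj('side',[c[0]+r*np.cos(t),c[1]+r*np.sin(t),c[2]]) for t in a])
I=cv2.resize(im[212:342,196:306],None,fx=5,fy=5,interpolation=cv2.INTER_CUBIC)
def dr(p,col): cv2.polylines(I,[((p-[196,212]+.5)*5).astype(int)],True,col,1)
dr(circ([.4963,-.1711,.1344],.025),(0,0,255)); dr(circ([.4963,-.1711,.1294],.025),(255,0,0)); dr(circ([.4955,-.172,.05],.016),(0,255,0))
cv2.imwrite('pics/p6.png',I)
E
```

```text
(no output)
```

View pics/p6.png

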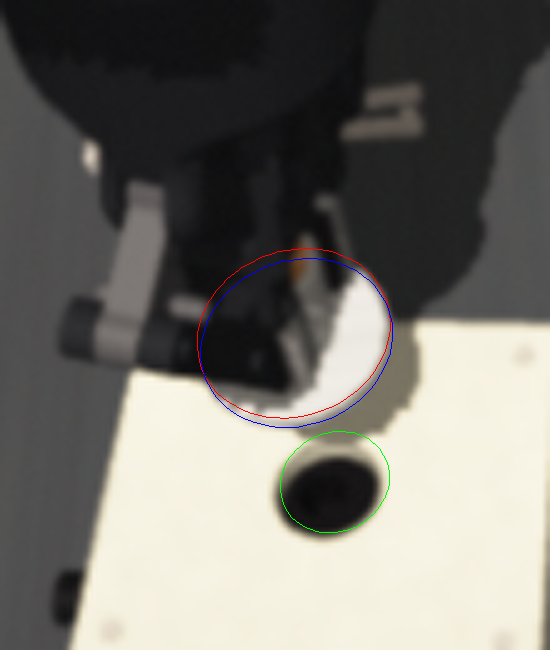

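The flange agrees with the TCP to about 0.5 mm. The well comes out at about (0.495, -0.1725). I'll start the feel near the hint, TCP (0.491, -0.1695), coming down gently into the well.

>>> apply_moves(targets=[[[-5.5, 10, 0], [0, 0, 0], 255], [[-5.5, 25, 0], [0, 0, 0], 255], [[-5.5, 40, 0], [0, 0, 0], 255], [[-5.5, 50, 0], [0, 0, 0], 255], [[-5.5, 57, 0], [0, 0, 0], 255], [[-5.5, 57, 0], [0, 0, 0], 255], [[-5.5, 57, 0], [0, 0, 0], 255]])

```text
time_s: 7.2
ee_pos: [0.4911, -0.1703, 0.0825]
orientation: [[0.949, 0.0, 0.316], [-0.316, -0.0, 0.949], [0.001, -1.0, 0.0]]
contact_force: [0.5, -1.7, -1.3]
gripper_width: 0.0225
```

>>> apply_moves(targets=[[[0, 1, 0], [0, 0, 0], 255], [[0, 2, 0], [0, 0, 0], 255], [[0, 3, 0], [0, 0, 0], 255], [[0, 4, 0], [0, 0, 0], 255], [[0, 4, 0], [0, 0, 0], 255]])

```text
time_s: 7.82
ee_pos: [0.4909, -0.1702, 0.0782]
orientation: [[0.949, -0.0, 0.316], [-0.316, 0.0, 0.949], [-0.0, -1.0, 0.0]]
contact_force: [-0.5, -0.6, -1.4]
gripper_width: 0.0226
```

```bash
python3 -c "
from h import *
go([.491,-.1695,.0756])"
```

```text
t 7.83 pos [ 0.4909 -0.1702  0.0782] F [-0.5 -0.6 -1.4] M [-0.01  0.01 -0.01] w 0.0226 y [-1.e-04  1.e-04 -1.e+00] z [3.162e-01 9.487e-01 1.000e-04] j [-26.  32. 112.   0.  35. -98.]
shift mm [-0.1  2.6  0.7]
```

Pin end is at about 0.0406, and the floor is expected at 0.038. I'll continue slowly, 1 mm per row.

>>> apply_moves(targets=[[[0, 1, 0], [0, 0, 0], 255], [[0, 2, 0], [0, 0, 0], 255], [[0, 3, 0], [0, 0, 0], 255], [[0, 4, 0], [0, 0, 0], 255], [[0, 4, 0], [0, 0, 0], 255]])

```text
time_s: 8.45
ee_pos: [0.4909, -0.1702, 0.0742]
orientation: [[0.949, -0.0, 0.316], [-0.316, 0.0, 0.949], [-0.0, -1.0, 0.0]]
contact_force: [-0.2, 0.8, -1.0]
gripper_width: 0.0222
```

>>> apply_moves(targets=[[[0, 1, 0], [0, 0, 0], 255], [[0, 2, 0], [0, 0, 0], 255], [[0, 3, 0], [0, 0, 0], 255], [[0, 3, 0], [0, 0, 0], 255]])

```text
time_s: 8.95
ee_pos: [0.4909, -0.1702, 0.0712]
orientation: [[0.949, -0.0, 0.316], [-0.316, 0.0, 0.949], [-0.0, -1.0, 0.0]]
contact_force: [0.3, 2.5, -1.7]
gripper_width: 0.0223
```

There's no floor force, though the end is about 4 mm below the floor plane, and a slight sideways +y force. The pin appears to be entering the socket. I'll ease toward +y and carry on.

>>> apply_moves(targets=[[[-0.2, 0, 0.6], [0, 0, 0], 255], [[-0.2, 1, 0.6], [0, 0, 0], 255], [[-0.2, 2, 0.6], [0, 0, 0], 255], [[-0.2, 3, 0.6], [0, 0, 0], 255], [[-0.2, 3, 0.6], [0, 0, 0], 255]])

```text
time_s: 9.57
ee_pos: [0.4909, -0.1696, 0.0682]
orientation: [[0.949, -0.0, 0.316], [-0.316, 0.0, 0.949], [-0.0, -1.0, 0.0]]
contact_force: [-1.0, 0.1, -1.5]
gripper_width: 0.0222
```

>>> apply_moves(targets=[[[0, 1, 0], [0, 0, 0], 255], [[0, 2, 0], [0, 0, 0], 255], [[0, 3, 0], [0, 0, 0], 255], [[0, 4, 0], [0, 0, 0], 255], [[0, 5, 0], [0, 0, 0], 255], [[0, 6, 0], [0, 0, 0], 255], [[0, 6.5, 0], [0, 0, 0], 255], [[0, 6.5, 0], [0, 0, 0], 255]])

```text
time_s: 10.58
ee_pos: [0.4909, -0.1696, 0.0618]
orientation: [[0.949, -0.0, 0.316], [-0.316, 0.0, 0.949], [-0.0, -1.0, 0.0]]
contact_force: [-1.0, 0.0, -1.5]
gripper_width: 0.0227
```

>>> apply_moves(targets=[[[0, 0.5, 0], [0, 0, 0], 255], [[0, 1, 0], [0, 0, 0], 255], [[0, 1.3, 0], [0, 0, 0], 255], [[0, 1.3, 0], [0, 0, 0], 255]])

```text
time_s: 11.08
ee_pos: [0.4909, -0.1696, 0.0604]
orientation: [[0.949, 0.0, 0.316], [-0.316, 0.0, 0.949], [-0.0, -1.0, 0.0]]
contact_force: [0.3, -0.3, -1.4]
gripper_width: 0.0226
```

>>> apply_moves(targets=[[[0, 0.3, 0], [0, 0, 0], 255], [[0, 0.6, 0], [0, 0, 0], 255], [[0, 0.6, 0], [0, 0, 0], 255]])

```text
time_s: 11.45
ee_pos: [0.4909, -0.1696, 0.0599]
orientation: [[0.949, -0.0, 0.316], [-0.316, 0.0, 0.949], [-0.0, -1.0, 0.0]]
contact_force: [-0.6, -0.2, -1.7]
gripper_width: 0.0222
```

>>> apply_moves(targets=[[[0, 0.3, 0], [0, 0, 0], 255], [[0, 0.5, 0], [0, 0, 0], 255], [[0, 0.5, 0], [0, 0, 0], 255]])

```text
time_s: 11.82
ee_pos: [0.491, -0.1696, 0.0596]
orientation: [[0.949, 0.0, 0.316], [-0.316, -0.0, 0.949], [0.0, -1.0, 0.0]]
contact_force: [-0.2, 0.9, 5.5]
gripper_width: 0.0224
```

```bash
python3 - <<'E'
from h import *
go([.491,-.1696,.0596])
im,d=grab_frame('side');im=im[:,:,::-1]
cv2.imwrite('pics/p7.png',cv2.resize(im[252:372,196:326],None,fx=5,fy=5,interpolation=cv2.INTER_CUBIC))
E
```

```text
t 11.82 pos [ 0.491  -0.1696  0.0596] F [-0.2  0.9  5.5] M [ 0.11  0.23 -0.02] w 0.0224 y [ 2.e-04 -0.e+00 -1.e+00] z [3.162e-01 9.487e-01 1.000e-04] j [-26.  34. 113.   0.  33. -98.]
shift mm [0.  0.  0.1]
```

View pics/p7.png

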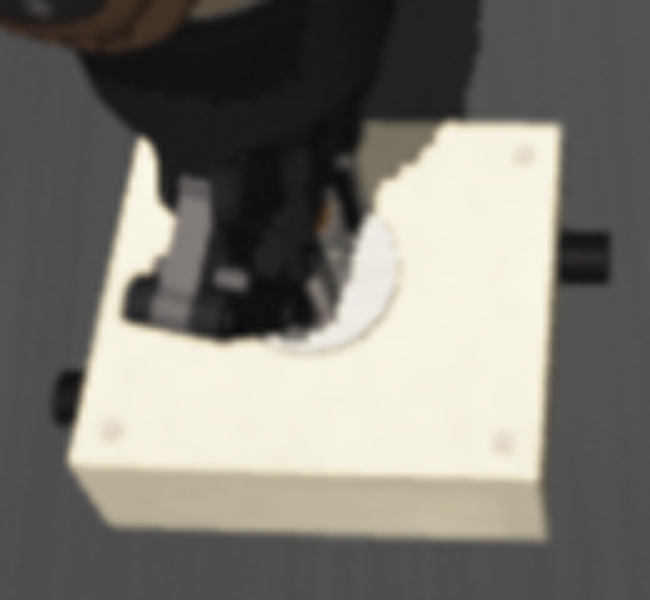

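Contact came at exactly the expected height (TCP 0.0596, about 7 N), and the picture shows the flange flat on the stage at crop (370,290). I'll release and retreat upward.

>>> apply_moves(targets=[[[0, 0, 0], [0, 0, 0], 150], [[0, 0, 0], [0, 0, 0], 100], [[0, 0, 0], [0, 0, 0], 0], [[0, 0, 0], [0, 0, 0], 0], [[0, 0, 0], [0, 0, 0], 0], [[0, 0, 0], [0, 0, 0], 0], [[0, 0, 0], [0, 0, 0], 0], [[0, 0, 0], [0, 0, 0], 0]])

```text
time_s: 12.88
ee_pos: [0.491, -0.1696, 0.0594]
orientation: [[0.949, 0.0, 0.316], [-0.316, 0.0, 0.949], [0.0, -1.0, 0.0]]
contact_force: [-0.7, 0.1, 0.3]
gripper_width: 0.0851
```

>>> apply_moves(targets=[[[0, -10, 0], [0, 0, 0], 0], [[0, -30, 0], [0, 0, 0], 0], [[0, -60, 0], [0, 0, 0], 0], [[0, -90, 0], [0, 0, 0], 0], [[0, -120, 0], [0, 0, 0], 0], [[0, -150, 0], [0, 0, 0], 0], [[0, -150, 0], [0, 0, 0], 0], [[0, -150, 0], [0, 0, 0], 0]])

```text
time_s: 13.88
ee_pos: [0.4906, -0.1695, 0.2092]
orientation: [[0.949, -0.0, 0.316], [-0.316, 0.0, 0.949], [-0.0, -1.0, 0.0]]
contact_force: [0.6, 0.1, 0.4]
gripper_width: 0.0855
```

```bash
python3 - <<'E'
from h import *
go([.491,-.1696,.2])
im,d=grab_frame('side');im=im[:,:,::-1]
a=np.linspace(0,2*np.pi,73)
I=cv2.resize(im[232:372,196:326],None,fx=4,fy=4,interpolation=cv2.INTER_CUBIC)
for z,rr,col in((.05,.025,(255,0,0)),(.055,.025,(0,0,255)),(.089,.012,(0,200,0))):
    p=np.array([proj('side',[.491+rr*np.cos(t),-.1696+rr*np.sin(t),z]) for t in a]);cv2.polylines(I,[((p-[196,232]+.5)*4).astype(int)],True,col,1)
J=cv2.resize(im[232:372,196:326],None,fx=4,fy=4,interpolation=cv2.INTER_CUBIC)
cv2.imwrite('pics/p8.png',np.hstack([J[:,:400],I[:,:400]]))
cv2.imwrite('pics/p8full.png',im)
E
```

```text
t 13.88 pos [ 0.4906 -0.1695  0.2092] F [0.6 0.1 0.4] M [-0.04 -0.02 -0.01] w 0.0855 y [-2.e-04  2.e-04 -1.e+00] z [3.163e-01 9.487e-01 1.000e-04] j [-26.  21. 106.   0.  53. -98.]
shift mm [0.4 9.2 0. ]
```

View pics/p8.png

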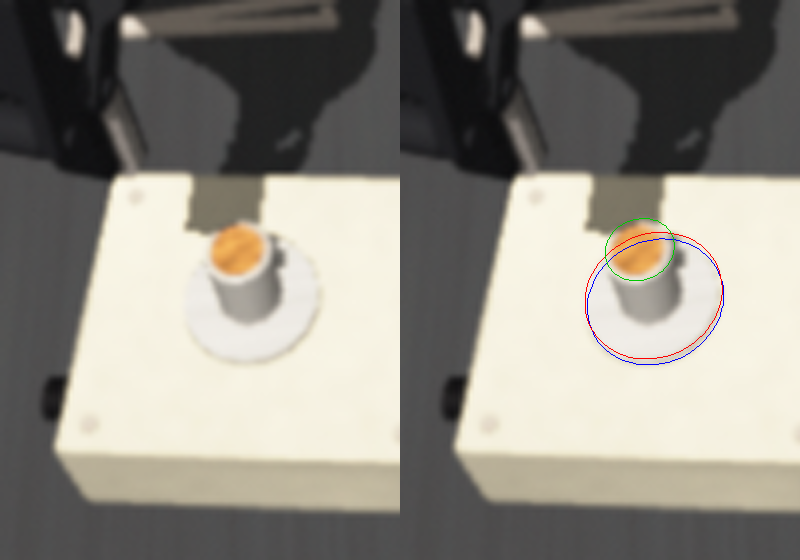

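View pics/p8full.png

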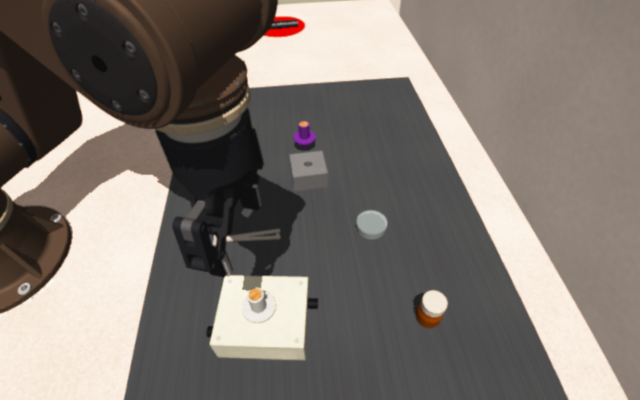

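The pedestal stands upright in the stage, with the flange at side (259,306) and its outline matching a seated flange within about 1 mm. The gripper is clear, and the dish (372,225), tweezers and jar (432,308) are where they were. I'll hand it in.

```bash
python3 -c "
from station import r
print(r.sign_off())"
```

```text
the job is handed in; nothing more can be done
None
```

The pedestal is out of the grey holder and seated in the stage's socket, released and upright. I handed the job in at about 14 s.

- **How the pin went in:** No sweep was needed. A faint dark patch on the well floor, seen in both cameras, gave a starting point. The pin dropped in on the first gentle descent, with one 0.6 mm sideways correction when I felt a side force of about 2.5 N.
- **Flange home:** Contact came exactly at the predicted height, with the tool at 0.0596 m and a force of about 7 N on the stage. In the last side picture the outline matches a seated flange to within about 1 mm.
- **Release and surroundings:** The gripper is fully open and about 150 mm above the release height, with contact forces near zero. In the last side picture the dish, tweezers, jar and purple look-alike show no movement.
- **Disagreement:** The two cameras placed the well differently, by about 2 mm in x and 4 mm in y. The side view's figure was probably biased by the lit well wall. I used a compromise close to the top view, and the fit confirmed it.
- **Not checked:** I did not take a final top-camera picture. The hand-in gave no verdict.

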